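# Put a jar away in the roll-front counter cabinet

### The job

Roll the cabinet's curved shutter fully up, take the small screw-lid jar that stands in a row with the candle and the tape roll, stand it upright on the cabinet floor behind the low metal rail and let go of it, then roll the shutter down again until it is fully home on the sill. Do not slam the shutter, and leave the candle, the tape roll and the flat tin where they stand.

Things in the scene. Friction and masses are not known exactly. Their poses are not given: they have to be found in the camera images.
- cabinet: Wooden roll-front cabinet like a half drum on a low base, fixed. 256 mm deep, 196 wide, 173 high. Origin: centre of its underside, on the counter; x from its front (the handle side, facing the robot's right, -y, more or less) to its back, y to its left, z up. Drum axis along y at x 0, z 45 mm. Cheeks: 10 mm thick discs of radius 128 mm, 176 mm apart. Floor top at z 12 mm. Front sill: x -115 to -105, top at z 45 mm.
- shutter (a joint): Turn of the shutter about the drum axis, rad: 0 = shut on the sill, grows as it rolls up and back under the hood, 1.29 = fully up (stops at both ends). A rigid arc of wooden slats, outside radius 112 mm. It stays where it is left; about 1 to 4 N at the handle bar roll it. Starts between 0 and 0.5.
- handle (a point): Middle of the shutter's round steel handle bar: 10 mm thick, 120 mm long, along the cabinet's y, on two 8 mm posts 50 mm either side of the middle; 28 mm free between bar and slats. At shutter angle q it is in the cabinet's frame at x = -145 cos(q+0.14), z = 45 + 145 sin(q+0.14) mm. Best pinched from above, across the bar; being round, it turns in the grip as it goes round.
- hood_edge (a point): Middle of the front top edge of the fixed round hood (outside radius 124 mm, x -2 mm in the cabinet's frame, z 165 mm) that covers the back half. Fully up, the shutter's own edge stands 25 mm ahead of it at z 154 mm, so there is a roof over the place for the jar: a gripper pointing straight down cannot get there; lean it 30 to 45 degrees, its body over the cabinet's front side.
- rail (a point): Middle of the top of the low metal rail across the cabinet floor: 6 mm thick, 8 mm high above the floor, at x -45 mm in the cabinet's frame. The jar goes behind it (greater x).
- bay (a point): A good spot for the jar: point on the cabinet's floor surface, in the middle of its width, 34 mm behind the rail's rear face. The jar's centre is then 20 mm above it. Axes as the cabinet's.
- jar_center (a point): Centre (half-way up) of the small screw-lid jar to be put away: round, 46 mm across, 40 mm high, 40 to 95 g, loose, standing in one row with the candle and the tape roll (any order), in front of the robot. z is its upright axis.
- candle: Bystander: candle in a glass, 80 mm across, 57 mm high, loose. Origin: centre of its underside. Leave alone.
- tape: Bystander: roll of tape lying flat, 96 mm across, 25 mm high, loose. Origin: centre of its underside. Leave alone.
- tin: Bystander: flat round tin, 40 mm across, 13 mm high, loose, just right of the cabinet. Origin: centre of its underside. Leave alone.
- jar: The same small jar as jar_center; origin at the centre of its underside.

How it is judged:
On the way, in this order (a step that is already met when the one before it is completed fails the run):
1. The shutter is rolled fully up (value of joint shutter above 1.22 rad), for 0.2 s.
2. The jar stands upright on the cabinet floor behind the rail, let go, with the shutter still up (x of jar_center in the frame of cabinet between -0.022 and 0.1 m and y of jar_center in the frame of cabinet between -0.07 and 0.07 m and z of jar_center in the frame of cabinet between 0.027 and 0.037 m and angle between jar_center's own z axis and vertical below 0.12 rad and contact force between the fingers and jar below 0.1 N and value of joint shutter above 1 rad and linear speed of jar below 0.03 m/s), for 0.2 s.
At the end, for the whole second after the job is handed in: The shutter is fully down (joint under 0.03 rad, about 4 mm at the bar) and the jar stands upright (within 7 degrees), at rest and released, on the cabinet floor wholly behind the rail (x of jar_center in the frame of cabinet between -0.022 and 0.1 m and y of jar_center in the frame of cabinet between -0.07 and 0.07 m and z of jar_center in the frame of cabinet between 0.027 and 0.037 m and angle between jar_center's own z axis and vertical below 0.12 rad and contact force between the fingers and jar below 0.1 N and value of joint shutter below 0.03 rad and linear speed of jar below 0.02 m/s); the robot touches nothing.
It fails at once if The shutter is slammed (faster than 3 rad/s) (velocity of joint shutter above 3 rad/s or velocity of joint shutter below -3 rad/s).
It fails at once if A bystander is moved more than 20 mm (distance of any of candle, tape, tin from where it was at the start of the episode above 0.02 m).
It also fails if it takes over 66 s, if anything falls off the work surface, if the arm or the gripper's body presses on something with over 40 N, if the wrist force passes 120 N, or if a joint passes its speed limit or range.

### The arm

A 6-joint arm with a two-finger parallel gripper is mounted at the origin on a cart in front of the work surface, level with it; the furniture and walls round the work are solid. World frame = base frame: x ahead of the robot, y to its left, z up, the work surface at z = 0. Lengths are in m, angles in rad, forces in N, time in s.
With the tool pointing down it reaches from about 0.35 to 0.975 m from the base axis. Payload 17.4 kg.
Tool frame: the origin (TCP) lies between the finger pads; the fingertips stand 11 mm ahead of it and the grasp point (between the pads) lies 8 mm behind it; z points along the fingers, y is the line along which they close (so a half turn about z gives the same grasp; the last joint's range is limited). The gripper opens to 85 mm and grips with 20 to 120 N. Pads are 22 mm wide; open, the fingers measure 114 mm over their backs; the gripper's body (76 mm by 85 mm) begins 54 mm behind the grasp point. The pads swing forward as they close: fully open they stand 13 mm farther back than shut.
Start: joints at [-1.236, 0.116, 1.442, -0, 1.584, -0.038], TCP at [0.246, -0.629, 0.242] pointing down, gripper open.
Joint ranges: [-2.83, 2.83], [-0.83, 2.19], [0.07, 2.5], [-1.14, 4.28], [0.01, 3], [-2.97, 2.97]. Speed limits (rad/s): [1.89, 1.89, 2.22, 3.14, 3.14, 3.14].

### API

Orientations are given as [roll, pitch, yaw] about the fixed x, y, z axes, in that order (R = Rz(yaw) Ry(pitch) Rx(roll)).
In Python, from plant import bot gives the robot as it stands. The module is installed in compiled form; this text tells all that it offers.
- The arm moves only by the shell command python3 -m inch 'ROWS' [FORCE]. ROWS is JSON, a list of rows, each a list of 3 entries, a list of its own where there are three numbers: the shift along the tool's x, y, z in m, then the turn, a rotation vector about the tool's x, y, z in units of 8 degrees (1.0 is 8 degrees), then the gripper command: -1 is shut, 1 is fully open, values between are in proportion. A call has exactly 10 rows; each row is the pose to reach, as a shift and turn from the pose commanded when the call began, along the tool's axes at that moment; what a row does not reach only later rows make up. A row lasts 1/8 s, in which the tool goes at most 62.5 mm and 10.7 degrees, less where a joint would pass 70% of its speed; a pose out of reach is approached as far as the arm can. A call with a gripper value outside its range is refused whole. The fingers move at their own pace and stop on an object; FORCE is the grip in N (left out, the last holds). Time passes only in rows, so rows that repeat a pose let the fingers close, or fill a call up. It gives the time, the measured TCP pose, the force, the opening and the grip force at its end, in the units of the state.
- bot.get_obs(): the state, without advancing time (a new reading comes with each control period).
- bot.grab_frame(name): name is "side" or "top" or "wrist"; returns (picture, depth): 400x640x3 uint8, red, green, blue; 400x640 float32, m along the optical axis (not along the pixel's ray), 0 where there is no reading.
- bot.camera_params(name): a dict with "fx", "fy", "cx", "cy" (pixels), "R" (3x3) and "t" (3): a world point X has camera coordinates R X + t; the wrist camera has in their place "tool_from_camera" (4x4, takes a point from camera to tool coordinates, whose origin is the TCP and whose axes are the flange's). Camera axes: x right, y down, z forward; pixel columns grow to the right and rows downward; lengths in m; the calibration is good to about 2 mm. A picture is of the moment at which its call begins: read the wrist's pose just before it. camera_params takes no time and is no camera call.
- bot.close_job(): hands the job in; it is judged then, once.
The state is a dict: "clock": time; "joint_positions": joint angles; "qvel": joint speeds; "effort": joint torques, N m; "eef_pos": TCP position; "ee_rot": TCP orientation; "contact_force": force on the tool from outside, world axes, zero at the start; "wrist_torque": the same for the moment, N m; "opening": finger opening in m; "finger_force": force on a finger pad.
Only numpy, scipy, OpenCV 4.12 (cv2) and the standard library are available. Lean on these libraries where they do the work, as an engineer would, in place of code of your own. Each camera call takes 0.05 s, during which the arm holds its last target. There are 200 camera calls.

## Working session

There is one attempt and no reset: what is moved stays moved. The work goes in short steps, Python scripts to look and compute and a shell command to move; the robot and the scene stay as the last step left them, time stands still between calls to the robot, and variables do not carry over. Pictures are saved under pics/ and viewed, at most 10 in all, crops included, and the job is handed in when it is done.

```bash
mkdir -p pics
cat > h.py <<'E'
import numpy as np, cv2
from scipy.spatial.transform import Rotation as Ro
from plant import bot
def world(name,u,v,d):
    c=bot.camera_params(name)
    p=np.array([(u-c['cx'])/c['fx']*d,(v-c['cy'])/c['fy']*d,d])
    return np.array(c['R']).T@(p-np.array(c['t']))
def cloud(name,D):
    c=bot.camera_params(name); v,u=np.indices(D.shape)
    P=np.stack([(u-c['cx'])/c['fx']*D,(v-c['cy'])/c['fy']*D,D],-1)
    return (P-np.array(c['t']))@np.array(c['R'])
def pose():
    o=bot.get_obs(); return np.array(o['eef_pos']),Ro.from_euler('xyz',o['ee_rot'])
def rel(p,R):
    p0,R0=pose()
    return R0.inv().apply(np.array(p)-p0).round(4),(np.degrees((R0.inv()*R).as_rotvec())/8).round(3)
E
python3 - <<'E'
from h import *
o=bot.get_obs(); print(o)
a=[]
for n in('top','side'):
    I,D=bot.grab_frame(n); np.save(n+'.npy',D); cv2.imwrite(f'pics/{n}0.png',I[:,:,::-1])
    print(n,bot.camera_params(n))
E
```

```text
{'clock': 0.0, 'joint_positions': array([-1.23584931e+00,  1.16486281e-01,  1.44228487e+00, -5.52398737e-05,
        1.58398640e+00, -3.77964174e-02]), 'qvel': array([-2.15047127e-04, -2.14241768e-05, -9.76664679e-04,  8.64510511e-04,
       -4.15919228e-04,  9.12363584e-05]), 'effort': array([-1.82126554e-03, -7.31961250e+01, -6.32507157e+01, -1.67750286e-04,
        6.07415350e-03,  4.94555889e-05]), 'eef_pos': array([ 0.24573586, -0.62848533,  0.24154979]), 'ee_rot': array([-3.14042651e+00,  1.11782342e-05,  3.72742749e-01]), 'contact_force': array([ 0.33569749, -0.08273506,  0.68682538]), 'wrist_torque': array([-0.0120331 ,  0.06256502, -0.01763499]), 'finger_force': 0.0, 'opening': 0.08514651342826297}
top {'fx': 507.69742593167325, 'fy': 507.69742593167325, 'cx': 317.09165295680805, 'cy': 204.28030137400728, 'R': array([[-0.03942646, -0.99921362, -0.00420702],
       [-0.97708093,  0.0394339 , -0.2091837 ],
       [ 0.2091851 , -0.00413677, -0.97786731]]), 't': array([0.07064663, 0.52414292, 1.58829869])}
side {'fx': 492.6865337636675, 'fy': 492.6865337636675, 'cx': 319.3118685489023, 'cy': 201.033945921536, 'R': array([[-0.66963839,  0.74255743,  0.0138888 ],
       [ 0.64070078,  0.58703992, -0.49486023],
       [-0.37561542, -0.32247884, -0.86886158]]), 't': array([ 0.27861618, -0.29154012,  1.64326699])}
```

View pics/top0.png

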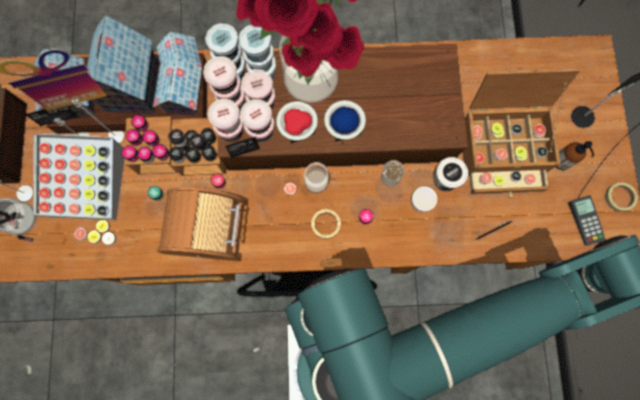

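View pics/side0.png

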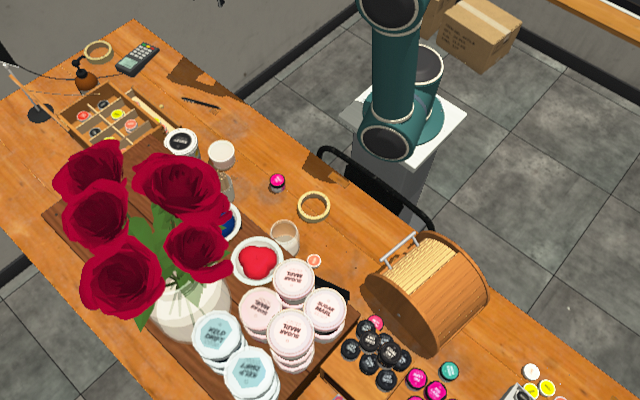

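Run:
```python
from h import *
I=cv2.imread('pics/top0.png'); D=np.load('top.npy'); P=cloud('top',D)
cv2.imwrite('pics/c1.png',cv2.resize(I[150:280,150:460],None,fx=2.58,fy=2.58,interpolation=cv2.INTER_CUBIC))
for u,v in[(316,177),(316,190),(325,212),(325,224),(366,216),(290,188),(392,173),(425,199),(218,181),(180,222),(205,222),(236,225),(230,197),(225,255)]: print(u,v,P[v,u].round(3))
D2=np.load('side.npy');Q=cloud('side',D2)
for u,v in[(278,181),(314,207),(285,235),(314,261),(402,247),(440,260),(470,290)]: print('s',u,v,Q[v,u].round(3))
```

```text
316 177 [0.629 0.049 0.016]
316 190 [0.576 0.051 0.05 ]
325 212 [0.506 0.025 0.026]
325 224 [ 0.471  0.026 -0.002]
366 216 [ 0.484 -0.107  0.044]
290 188 [0.594 0.138 0.019]
392 173 [ 0.61  -0.193  0.098]
425 199 [ 0.529 -0.3    0.06 ]
218 181 [0.621 0.373 0.041]
180 222 [0.466 0.464 0.163]
205 222 [0.492 0.423 0.009]
236 225 [0.455 0.3   0.135]
230 197 [0.547 0.32  0.122]
225 255 [0.365 0.335 0.13 ]
s 278 181 [ 0.487 -0.101  0.042]
s 314 207 [ 0.462  0.02  -0.004]
s 285 235 [0.591 0.026 0.011]
s 314 261 [0.595 0.141 0.013]
s 402 247 [0.391 0.294 0.002]
s 440 260 [0.425 0.408 0.15 ]
s 470 290 [0.434 0.507 0.138]
```

View pics/c1.png

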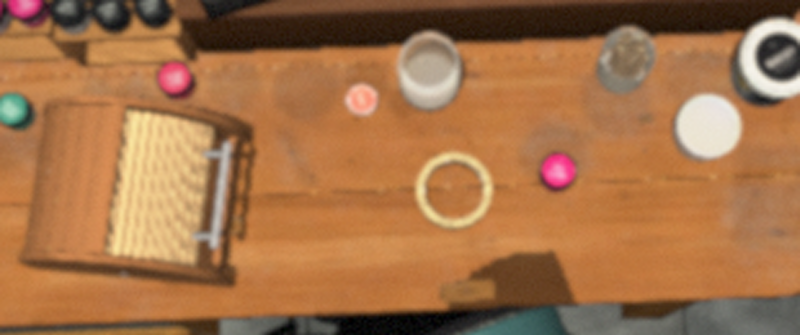

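Run:
```python
from h import *
from scipy.optimize import least_squares
I=cv2.imread('pics/top0.png')
for n in('top','side'):
    D=np.load(n+'.npy');P=cloud(n,D).reshape(-1,3)
    m=(D.ravel()>0)&(P[:,0]>.3)&(P[:,0]<.65)&(P[:,1]>.22)&(P[:,1]<.62)&(P[:,2]>.06)&(P[:,2]<.2);Q=P[m]
    def cab(p,Q):
        c,s=np.cos(p[2]),np.sin(p[2]);d=Q[:,:2]-p[:2]
        return np.c_[d@[c,s],d@[-s,c],Q[:,2]]
    p=np.array([.46,.42,1.5])
    for k in range(10):
        C=cab(p,Q);s=(C[:,0]>8)&(C[:,0]<130)&(abs(C[:,1])<.085)&(C[:,2]>.09)&(C[:,0]>.008)
        f=least_squares(lambda q:np.hypot((c:=cab(q,Q[s]))[:,0],c[:,2]-.045)-.124,p,loss='soft_l1',f_scale=.002)
        p=f.x
        C=cab(p,Q);w=C[(C[:,2]>.1)&(abs(C[:,1])<.13)&(C[:,0]>0)&(C[:,0]<.1)&(np.hypot(C[:,0],C[:,2]-.045)<.134)]
        lo,hi=np.percentile(w[:,1],[.5,99.5]); mid=(lo+hi)/2
        p=p+mid*np.array([-np.sin(p[2]),np.cos(p[2]),0])
    C=cab(p,Q);r=np.hypot(C[:,0],C[:,2]-.045);a=np.arctan2(C[:,2]-.045,-C[:,0])
    b=(r>.134)&(r<.155)&(abs(C[:,1])<.055)
    sl=(r>.105)&(r<.118)&(abs(C[:,1])<.075)&(C[:,0]<-.01)
    print(n,p.round(4),s.sum(),lo,hi,np.abs(f.fun).mean(),'bar',b.sum(),np.median(a[b])-.14,np.median(r[b]),np.median(C[b],0),C[b,1].min(),C[b,1].max(), 'slats',sl.sum(),np.median(r[sl]),a[sl].min())
    j=(abs(P[:,0]-.484)<.05)&(abs(P[:,1]+.105)<.05)&(P[:,2]>.015)&(D.ravel()>0)
    J=P[j];print('jar',J.min(0),J.max(0),np.median(J[J[:,2]>.034],0),np.percentile(J[:,2],95))
    t=P[(abs(P[:,0]-.471)<.06)&(abs(P[:,1]-.03)<.06)&(P[:,2]>.015)];print('tape',t.min(0),t.max(0))
```

```text
top [0.4728 0.4191 1.5   ] 0 -0.09868334899811167 0.09868334899811164 nan bar 118 0.4887904930864323 0.14582990862359174 [-0.11848453  0.00082033  0.13036777] -0.054438261108929735 0.05498148389039924 slats 1337 0.11089958371971176 0.46567698023913107
jar [ 0.44713653 -0.13108247  0.01594355] [ 0.509325   -0.06488133  0.05340465] [ 0.48455507 -0.10885475  0.04029915] 0.04684268879597839
tape [ 0.42038118 -0.0235087   0.01553578] [0.51579384 0.06918485 0.0354048 ]
side [0.4756 0.4189 1.5   ] 0 -0.09898657488815385 0.09898657488815385 nan bar 164 0.4878917128747067 0.1435248956526928 [-0.1155551  -0.00281139  0.1288299 ] -0.052309749082410255 0.05437704483398495 slats 1550 0.10916961391187743 0.4966471984336968
jar [ 0.4624673  -0.12858933  0.01502093] [ 0.50937115 -0.08278675  0.04807258] [ 0.48724093 -0.10639433  0.03847464] 0.04332819793900886
tape [ 0.42062525 -0.02181093  0.01503976] [0.51731672 0.07338488 0.02939525]<stdin>:21: RuntimeWarning: Mean of empty slice.
  ret = ret.dtype.type(ret / rcount)
```

Run:
```python
from h import *
from scipy.optimize import least_squares
I=cv2.imread('pics/top0.png')
def cab(p,Q):
    c,s=np.cos(p[2]),np.sin(p[2]);d=Q[:,:2]-p[:2]
    return np.c_[d@[c,s],d@[-s,c],Q[:,2]]
for n in('top','side'):
    D=np.load(n+'.npy');P=cloud(n,D).reshape(-1,3)
    m=(D.ravel()>0)&(P[:,0]>.3)&(P[:,0]<.65)&(P[:,1]>.22)&(P[:,1]<.62)&(P[:,2]>.06)&(P[:,2]<.2);Q=P[m]
    p=np.array([.473,.419,1.5])
    for k in range(10):
        C=cab(p,Q);s=(C[:,0]>.008)&(abs(C[:,1])<.085)&(C[:,2]>.08)
        f=least_squares(lambda q:np.hypot((c:=cab(q,Q[s]))[:,0],c[:,2]-.045)-.124,p,loss='soft_l1',f_scale=.002)
        p=f.x
        C=cab(p,Q);w=C[(C[:,2]>.1)&(abs(C[:,1])<.13)&(C[:,0]>0)&(C[:,0]<.1)&(np.hypot(C[:,0],C[:,2]-.045)<.134)]
        lo,hi=np.percentile(w[:,1],[.5,99.5]); mid=(lo+hi)/2
        p=p+mid*np.array([-np.sin(p[2]),np.cos(p[2]),0])
    C=cab(p,Q);r=np.hypot(C[:,0],C[:,2]-.045);a=np.arctan2(C[:,2]-.045,-C[:,0])
    b=(r>.136)&(r<.155)&(abs(C[:,1])<.062)&(C[:,0]<-.05)
    # bar yaw from points of bar
    X=Q[b]; k=np.polyfit(X[:,0],X[:,1],1)[0]
    print(n,p.round(4),s.sum(),lo,hi,np.abs(f.fun).mean(),'bar',b.sum(),np.median(a[b])-.14,np.median(r[b]),X.mean(0),'baryaw',np.arctan(k)+np.pi/2,C[b,1].min(),C[b,1].max())
```

```text
Traceback (most recent call last):
IndexError: index -1 is out of bounds for axis 0 with size 0
```

Run:
```python
from h import *
from scipy.optimize import least_squares
def cab(p,Q):
    c,s=np.cos(p[2]),np.sin(p[2]);d=Q[:,:2]-p[:2]
    return np.c_[d@[c,s],d@[-s,c],Q[:,2]]
for n in('top','side'):
    D=np.load(n+'.npy');P=cloud(n,D).reshape(-1,3)
    m=(D.ravel()>0)&(P[:,0]>.3)&(P[:,0]<.65)&(P[:,1]>.22)&(P[:,1]<.62)&(P[:,2]>.06)&(P[:,2]<.2);Q=P[m]
    p=np.array([.473,.419,1.5])
    for k in range(12):
        C=cab(p,Q);s=(C[:,0]>.008)&(abs(C[:,1])<.085)&(C[:,2]>.08)
        R=lambda t,d:p+np.r_[d*np.cos(p[2]),d*np.sin(p[2]),t]
        f=least_squares(lambda q:np.hypot((c:=cab(R(*q),Q[s]))[:,0],c[:,2]-.045)-.124,[0,0],loss='soft_l1',f_scale=.002)
        p=R(*f.x)
        C=cab(p,Q);w=C[(C[:,2]>.1)&(abs(C[:,1])<.13)&(C[:,0]>0)&(C[:,0]<.1)&(np.hypot(C[:,0],C[:,2]-.045)<.134)]
        lo,hi=np.percentile(w[:,1],[.5,99.5]); mid=(lo+hi)/2
        p=p+mid*np.array([-np.sin(p[2]),np.cos(p[2]),0])
    C=cab(p,Q);r=np.hypot(C[:,0],C[:,2]-.045);a=np.arctan2(C[:,2]-.045,-C[:,0])
    b=(r>.136)&(r<.155)&(abs(C[:,1])<.062)&(C[:,0]<-.05)
    X=Q[b]; k=np.polyfit(X[:,0],X[:,1],1)[0]
    print(n,p.round(4),s.sum(),lo,hi,np.abs(f.fun).mean(),'bar',b.sum(),np.median(a[b])-.14,np.median(r[b]),X.mean(0),'baryaw',np.arctan(k)+np.pi/2,C[b,1].min(),C[b,1].max())
```

```text
top [0.4709 0.4221 1.4349] 1493 -0.09729841457353289 0.09729841457353289 0.0018671082252132824 bar 135 0.4783390621835686 0.14792320240629092 [0.45332182 0.30262616 0.1301874 ] baryaw 1.4304861941244162 -0.06187502245308687 0.06056125780753554
side [0.4723 0.4212 1.436 ] 3275 -0.09784491501121863 0.09784491501121857 0.0015435882334228805 bar 184 0.4814578110137818 0.14474890993520098 [0.45851668 0.30452665 0.12879482] baryaw 1.4434790181784272 -0.0615862510734427 0.06092979664807948
```

```bash
cat >> h.py <<'E'
CB=np.array([.4715,.4217,1.436])
def cw(x,y,z):
    c,s=np.cos(CB[2]),np.sin(CB[2]); return np.array([CB[0]+c*x-s*y,CB[1]+s*x+c*y,z])
def leanR(deg,yaw=CB[2]):   # body leans to -x of frame with that yaw
    t=np.radians(deg);cx=np.array([np.cos(yaw),np.sin(yaw),0]);up=np.array([0,0,1])
    z=np.sin(t)*cx-np.cos(t)*up; y=-(np.cos(t)*cx+np.sin(t)*up)
    return Ro.from_matrix(np.c_[np.cross(y,z),y,z])
def tgt(g,R,back=0): # g grasp point world
    return rel(np.array(g)+R.apply([0,0,.008-back]),R)
def bar(q,off=0): return cw(-.145*np.cos(q+.14),off,.045+.145*np.sin(q+.14))
E
python3 - <<'E'
from h import *
print(rel([.42,-.15,.27],leanR(30)))
R=leanR(30);g=bar(.48)
print(g,tgt(g,R,.08))
E
```

```text
(array([ 0.3365, -0.3822, -0.028 ]), array([3.661, 0.953, 3.55 ]))
[0.4556405  0.30475815 0.1292501 ] (array([ 0.5178, -0.7612,  0.0508]), array([3.661, 0.953, 3.55 ]))
```

```bash
python3 -m inch '[[[0.02,-0.025,0],[0.2,0.05,0.2],0],[[0.055,-0.06,0],[0.6,0.15,0.6],0],[[0.09,-0.1,-0.005],[1,0.3,1],0],[[0.13,-0.145,-0.01],[1.5,0.4,1.4],0],[[0.165,-0.19,-0.015],[1.9,0.5,1.9],0],[[0.2,-0.23,-0.02],[2.3,0.6,2.3],0],[[0.24,-0.275,-0.025],[2.8,0.7,2.7],0],[[0.275,-0.315,-0.028],[3.2,0.85,3.1],0],[[0.31,-0.35,-0.028],[3.5,0.9,3.4],0],[[0.3365,-0.382,-0.028],[3.66,0.95,3.55],0]]' 40
python3 - <<'E'
from h import *
R=leanR(30)
print(tgt(bar(.48),R,.08))
E
```

```text
clock: 1.35
eef_pos: [0.4204, -0.1487, 0.27]
ee_rot: [-2.618, 0.001, -0.135]
contact_force: [-0.1, 0.1, -0.7]
opening: 0.043
finger_force: 0.0
(array([-0.0263, -0.3228,  0.277 ]), array([-0.002,  0.002, -0.007]))
```

```bash
python3 -m inch '[[[-0.002,-0.03,0.026],[0,0,0],0],[[-0.005,-0.07,0.06],[0,0,0],0],[[-0.009,-0.11,0.095],[0,0,0],0],[[-0.012,-0.15,0.13],[0,0,0],0],[[-0.016,-0.19,0.165],[0,0,0],0],[[-0.019,-0.23,0.2],[0,0,0],0],[[-0.022,-0.27,0.235],[0,0,0],0],[[-0.025,-0.305,0.262],[0,0,0],0],[[-0.026,-0.323,0.277],[0,0,0],0],[[-0.026,-0.323,0.277],[0,0,0],0]]'
python3 - <<'E'
from h import *
R=leanR(30); p,Rt=pose()
print(tgt(bar(.48),R))
I,D=bot.grab_frame('wrist'); cv2.imwrite('pics/w1.png',I[:,:,::-1])
c=bot.camera_params('wrist');T=np.array(c['tool_from_camera'])
g=bar(.48); pc=np.linalg.inv(T)@np.r_[Rt.inv().apply(g-p),1]
print(T.round(3),'bar predicted px',c['fx']*pc[0]/pc[2]+c['cx'],c['fy']*pc[1]/pc[2]+c['cy'],pc)
E
```

```text
clock: 2.6
eef_pos: [0.4498, 0.2687, 0.1907]
ee_rot: [-2.62, 0.001, -0.132]
contact_force: [-0.7, -1.3, 0.0]
opening: 0.0424
finger_force: 0.0
(array([ 0.0011, -0.001 ,  0.0795]), array([0.012, 0.016, 0.012]))
[[-0.    -0.953 -0.304  0.078]
 [ 1.    -0.    -0.001  0.   ]
 [ 0.001 -0.304  0.953 -0.131]
 [ 0.     0.     0.     1.   ]] bar predicted px 319.02370447163725 215.26012592750808 [-0.00100094  0.0115011   0.21572334  1.        ]
```

View pics/w1.png

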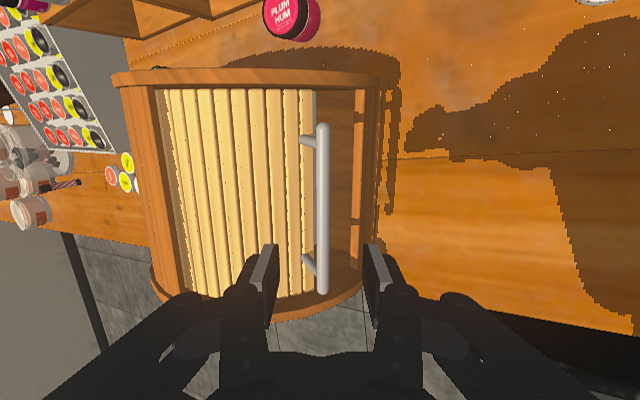

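```bash
python3 -m inch '[[[0,-0.001,0.015],[0,0,0],0],[[0,-0.001,0.035],[0,0,0],0],[[0,-0.001,0.055],[0,0,0],0],[[0,-0.001,0.07],[0,0,0],0],[[0,-0.001,0.078],[0,0,0],0],[[0,-0.001,0.078],[0,0,0],-1],[[0,-0.001,0.078],[0,0,0],-1],[[0,-0.001,0.078],[0,0,0],-1],[[0,-0.001,0.078],[0,0,0],-1],[[0,-0.001,0.078],[0,0,0],-1]]' 25
python3 - <<'E'
from h import *
R=leanR(30); p,Rt=pose()
g=p-Rt.apply([0,0,.008])
d=g-np.r_[CB[:2],0]; c,s=np.cos(CB[2]),np.sin(CB[2])
C=np.array([d[0]*c+d[1]*s,-d[0]*s+d[1]*c,d[2]-.045]);th=np.arctan2(C[2],-C[0]);print(C,np.hypot(C[0],C[2]),th-.14)
o=bot.get_obs();print(o['joint_positions'])
for q in np.linspace(th-.14,1.29,9)[1:]:
    b0,b1=bar(th-.14),bar(q); print(round(q,3),Rt.inv().apply(b1-b0).round(4))
E
```

```text
clock: 3.9
eef_pos: [0.456, 0.3067, 0.1248]
ee_rot: [-2.619, -0.001, -0.135]
contact_force: [-1.3, -5.3, 3.6]
opening: 0.0087
finger_force: 24.9
[-1.20008894e-01 -1.15547093e-04  8.67568624e-02] 0.14808405674087657 0.4859436471691463
[ 0.31434102 -0.26301897  2.05439757  0.5126756   1.15741964  1.85589607]
0.586 [ 0.     -0.0136 -0.0053]
0.687 [ 0.     -0.0276 -0.0092]
0.787 [ 0.     -0.042  -0.0117]
0.888 [ 0.     -0.0565 -0.0127]
0.988 [ 0.     -0.0711 -0.0123]
1.089 [ 0.     -0.0855 -0.0104]
1.189 [ 0.0001 -0.0997 -0.007 ]
1.29 [ 1.000e-04 -1.134e-01 -2.300e-03]
```

```bash
python3 -m inch '[[[0,-0.0136,-0.0053],[0,0,0],-1],[[0,-0.0276,-0.0092],[0,0,0],-1],[[0,-0.042,-0.0117],[0,0,0],-1],[[0,-0.0565,-0.0127],[0,0,0],-1],[[0,-0.0711,-0.0123],[0,0,0],-1],[[0,-0.0855,-0.0104],[0,0,0],-1],[[0,-0.0997,-0.007],[0,0,0],-1],[[0,-0.1134,-0.0023],[0,0,0],-1],[[0,-0.114,-0.002],[0,0,0],-1],[[0,-0.114,-0.002],[0,0,0],-1]]'
python3 - <<'E'
from h import *
p,Rt=pose()
g=p-Rt.apply([0,0,.008])
d=g-np.r_[CB[:2],0]; c,s=np.cos(CB[2]),np.sin(CB[2])
C=np.array([d[0]*c+d[1]*s,-d[0]*s+d[1]*c,d[2]-.045]);th=np.arctan2(C[2],-C[0]);print(C,np.hypot(C[0],C[2]),th-.14)
# retreat then jar: grasp
E
```

```text
clock: 5.15
eef_pos: [0.469, 0.4041, 0.1831]
ee_rot: [-2.618, -0.0, -0.134]
contact_force: [2.2, 2.5, 1.9]
opening: 0.0088
finger_force: 25.9
[-0.02173883  0.00016268  0.14499597] 0.14661653050144563 1.2819776484680263
```

```bash
python3 -m inch '[[[0,0,0],[0,0,0],-0.3],[[0,0,0],[0,0,0],-0.1],[[0,0,0],[0,0,0],0],[[0,0,-0.015],[0,0,0],0],[[0,0,-0.05],[0,0,0],0],[[0,0,-0.09],[0,0,0],0],[[0,0.02,-0.12],[0,0,0],0],[[0,0.06,-0.14],[0,0,0],0.5],[[0,0.1,-0.15],[0,0,0],0.5],[[0,0.1,-0.15],[0,0,0],0.5]]'
cat >> h.py <<'E'
def ang(q1,R):
    n=np.array([-np.sin(q1),np.cos(q1),0]);z=R.apply([0,0,1]);z4=np.cross(z,n);t=R.inv().apply(z4)
    return np.arccos(n@z),np.arctan2(t[1],t[0])
def leanA(deg,phi,flip=1): # tool y horizontal; flip=1 camera to front/low
    t=np.radians(deg);cx=np.array([np.cos(phi),np.sin(phi),0]);up=np.array([0,0,1])
    z=np.sin(t)*cx-np.cos(t)*up; x=-flip*(np.cos(t)*cx+np.sin(t)*up)
    return Ro.from_matrix(np.c_[x,np.cross(z,x),z])
E
python3 - <<'E'
from h import *
import itertools
for q1,e in((-1.23585,[-3.1404,0,.3727]),(.31434,[-2.619,-.001,-.135])): print(ang(q1,Ro.from_euler('xyz',e)))
o=bot.get_obs();q=o['joint_positions'];print(q,ang(q[0],pose()[1]),o['eef_pos'])
for q1,phis in((-.25,(-.2,.2,.5,.8,1.1,1.436)),(.68,(1.436,)),(.45,(1.436,))):
  for phi in phis:
    for f in(1,-1): print(q1,phi,f,np.round(ang(q1,leanA(40,phi,f)),3))
I,D=bot.grab_frame('top'); cv2.imwrite('pics/t2.png',cv2.resize(I[150:280,150:460,::-1],None,fx=2.58,fy=2.58)); np.save('t2.npy',D)
E
```

```text
clock: 6.4
eef_pos: [0.4471, 0.2416, 0.2635]
ee_rot: [-2.619, -0.001, -0.137]
contact_force: [-0.1, 1.1, 0.6]
opening: 0.0642
finger_force: 0.0
(np.float64(1.5708413431424024), np.float64(1.6085499731746713))
(np.float64(1.104920418363453), np.float64(-0.5077179707742464))
[ 0.18037275 -0.41121077  1.93783659  0.49722538  1.4523266   1.86939794] (np.float64(1.0773710408050465), np.float64(-0.3626577031766832)) [0.44709219 0.24163166 0.26350438]
-0.25 -0.2 1 [ 1.539 -3.103]
-0.25 -0.2 -1 [1.539 0.038]
-0.25 0.2 1 [ 1.287 -2.787]
-0.25 0.2 -1 [1.287 0.354]
-0.25 0.5 1 [ 1.117 -2.522]
-0.25 0.5 -1 [1.117 0.62 ]
-0.25 0.8 1 [ 0.979 -2.214]
-0.25 0.8 -1 [0.979 0.928]
-0.25 1.1 1 [ 0.893 -1.856]
-0.25 1.1 -1 [0.893 1.286]
-0.25 1.436 1 [ 0.878 -1.421]
-0.25 1.436 -1 [0.878 1.721]
0.68 1.436 1 [ 1.114 -2.516]
0.68 1.436 -1 [1.114 0.626]
0.45 1.436 1 [ 1.005 -2.283]
0.45 1.436 -1 [1.005 0.858]
```

View pics/t2.png

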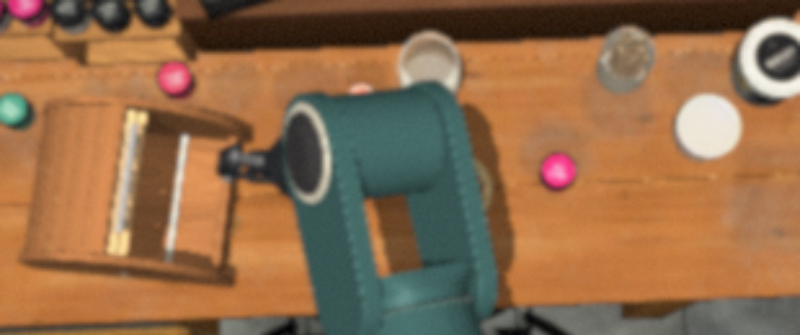

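```bash
cat >> h.py <<'E'
def fkR(q): return Ro.from_euler('ZYZYZ',[q[0],q[1]+q[2],q[3],q[4],q[5]+np.pi/2])
def wrist(q1,s23,R):
    M=Ro.from_euler('ZY',[q1,s23]).inv()*R
    a,b,c=M.as_euler('ZYZ'); c-=np.pi/2
    w=lambda v:(v+np.pi)%(2*np.pi)-np.pi
    return np.round([w(a),b,w(c)],2)
E
python3 - <<'E'
from h import *
q=bot.get_obs()['joint_positions']
print(np.degrees((fkR(q).inv()*pose()[1]).magnitude()))
print(np.degrees((fkR([.31434,-.26302,2.0544,.51268,1.15742,1.8559]).inv()*Ro.from_euler('xyz',[-2.619,-.001,-.135])).magnitude()))
print(wrist(q[0],q[1]+q[2],pose()[1]))
for q1,s,phis in((-.25,1.85,(-.2,.2,.5,.8,1.1,1.436)),(.6,1.75,(1.436,)),(.4,1.6,(1.436,))):
  for phi in phis:
    for f in(1,-1): print(q1,phi,f,wrist(q1,s,leanA(40,phi,f)))
E
```

```text
Traceback (most recent call last):
  File "h.py", line 34, in fkR
    def fkR(q): return Ro.from_euler('ZYZYZ',[q[0],q[1]+q[2],q[3],q[4],q[5]+np.pi/2])
                       ~~~~~~~~~~~~~^^^^^^^^^^^^^^^^^^^^^^^^^^^^^^^^^^^^^^^^^^^^^^^^^
  File "scipy/spatial/transform/_rotation.pyx", line 1413, in scipy.spatial.transform._rotation.Rotation.from_euler
ValueError: Expected axis specification to be a non-empty string of upto 3 characters, got ZYZYZ
```

```bash
sed -i "s/^def fkR.*/def fkR(q): return Ro.from_euler('ZY',[q[0],q[1]+q[2]])*Ro.from_euler('ZYZ',[q[3],q[4],q[5]+np.pi\/2])/" h.py
python3 - <<'E'
from h import *
q=bot.get_obs()['joint_positions']
print(np.degrees((fkR(q).inv()*pose()[1]).magnitude()))
print(np.degrees((fkR([.31434,-.26302,2.0544,.51268,1.15742,1.8559]).inv()*Ro.from_euler('xyz',[-2.619,-.001,-.135])).magnitude()))
for q1,s,phis in((-.25,1.85,(-.2,.2,.5,.8,1.1,1.436)),(.6,1.75,(1.436,)),(.4,1.6,(1.436,))):
  for phi in phis:
    for f in(1,-1): print(q1,phi,f,wrist(q1,s,leanA(40,phi,f)))
E
```

```text
2.283333369575237e-14
0.01518175994464298
-0.25 -0.2 1 [ 0.06  0.59 -1.66]
-0.25 -0.2 -1 [0.06 0.59 1.48]
-0.25 0.2 1 [ 0.45  0.7  -2.28]
-0.25 0.2 -1 [0.45 0.7  0.86]
-0.25 0.5 1 [ 0.63  0.85 -2.64]
-0.25 0.5 -1 [0.63 0.85 0.5 ]
-0.25 0.8 1 [ 0.71  1.03 -2.92]
-0.25 0.8 -1 [0.71 1.03 0.22]
-0.25 1.1 1 [0.73 1.22 3.12]
-0.25 1.1 -1 [ 0.73  1.22 -0.02]
-0.25 1.436 1 [0.7  1.43 2.87]
-0.25 1.436 -1 [ 0.7   1.43 -0.27]
0.6 1.436 1 [ 0.61  0.98 -2.65]
0.6 1.436 -1 [0.61 0.98 0.49]
0.4 1.436 1 [ 0.63  1.21 -2.73]
0.4 1.436 -1 [0.63 1.21 0.41]
```

Run:
```python
from h import *
p,R0=pose(); print(rel([.40,-.05,.27],R0))
```

```text
(array([-0.0069,  0.2538, -0.1533]), array([0., 0., 0.]))
```

```bash
python3 -m inch '[[[0,0.015,-0.01],[0,0,-1.1],0.6],[[0,0.045,-0.03],[0,0,-2.4],0.6],[[-0.001,0.075,-0.045],[0,0,-3.7],0.6],[[-0.002,0.105,-0.065],[0,0,-5],0.6],[[-0.003,0.135,-0.085],[0,0,-6.3],0.6],[[-0.004,0.17,-0.105],[0,0,-7.6],0.6],[[-0.005,0.2,-0.125],[0,0,-8.9],0.6],[[-0.006,0.23,-0.14],[0,0,-10.2],0.6],[[-0.007,0.25,-0.15],[0,0,-11.5],0.6],[[-0.007,0.254,-0.153],[0,0,-12.8],0.6]]' 30
python3 -m inch '[[[0,0,0],[0,0,-1.2],0.6],[[0,0,0],[0,0,-2.5],0.6],[[0,0,0],[0,0,-3.8],0.6],[[0,0,0],[0,0,-5.1],0.6],[[0,0,0],[0,0,-6.4],0.6],[[0,0,0],[0,0,-7.7],0.6],[[0,0,0],[0,0,-9],0.6],[[0,0,0],[0,0,-10.3],0.6],[[0,0,0],[0,0,-11.6],0.6],[[0,0,0],[0,0,-12.8],0.6]]'
python3 - <<'E'
from h import *
print(bot.get_obs()['joint_positions'])
R=leanA(40,.5); print(tgt([.486,-.107,.027],R,.11))
q=bot.get_obs()['joint_positions'];print(wrist(q[0],q[1]+q[2],R))
E
```

```text
clock: 7.7
eef_pos: [0.4008, -0.0498, 0.2695]
ee_rot: [3.015, -0.508, 1.691]
contact_force: [-0.2, 0.2, -0.8]
opening: 0.0683
finger_force: 0.0
clock: 8.95
eef_pos: [0.4009, -0.0486, 0.2696]
ee_rot: [2.662, 0.214, -2.889]
contact_force: [-0.2, -0.0, -0.2]
opening: 0.0682
finger_force: 0.0
[-0.51357652 -0.44987567  1.9547045   0.49770124  1.81423956 -2.31090242]
(array([ 0.0308, -0.1579,  0.1001]), array([ 2.567, -2.983, -2.392]))
[ 0.61  1.28 -2.66]
```

```bash
python3 -m inch '[[[0.003,-0.014,0.008],[0.25,-0.3,-0.24],0.6],[[0.007,-0.035,0.02],[0.55,-0.65,-0.5],0.6],[[0.011,-0.055,0.035],[0.9,-1.05,-0.84],0.6],[[0.015,-0.075,0.048],[1.2,-1.4,-1.1],0.6],[[0.019,-0.098,0.062],[1.6,-1.85,-1.5],0.6],[[0.023,-0.12,0.075],[1.95,-2.25,-1.8],0.6],[[0.027,-0.138,0.088],[2.25,-2.6,-2.1],0.6],[[0.03,-0.152,0.096],[2.45,-2.85,-2.3],0.6],[[0.031,-0.158,0.1],[2.57,-2.98,-2.39],0.6],[[0.031,-0.158,0.1],[2.57,-2.98,-2.39],0.6]]'
python3 - <<'E'
from h import *
R=leanA(40,.5); print(tgt([.486,-.107,.027],R))
p,Rt=pose();print(bot.get_obs()['joint_positions'])
I,D=bot.grab_frame('wrist'); cv2.imwrite('pics/w3.png',I[:,:,::-1])
c=bot.camera_params('wrist');T=np.array(c['tool_from_camera'])
for z in(0,.04):
  g=[.486,-.107,z];pc=np.linalg.inv(T)@np.r_[Rt.inv().apply(g-p),1]
  print('px',c['fx']*pc[0]/pc[2]+c['cx'],c['fy']*pc[1]/pc[2]+c['cy'],pc)
v,u=np.indices(D.shape)
P=np.stack([(u-c['cx'])/c['fx']*D,(v-c['cy'])/c['fy']*D,D],-1)@T[:3,:3].T+T[:3,3]
W=Rt.apply(P.reshape(-1,3))+p; m=(D.ravel()>0)&(np.hypot(W[:,0]-.486,W[:,1]+.107)<.04)&(W[:,2]>.01)
Q=W[m];t=Q[Q[:,2]>.035];print(Q.min(0),Q.max(0),len(t),t.mean(0),t.min(0),t.max(0))
E
```

```text
clock: 10.2
eef_pos: [0.4312, -0.1269, 0.1121]
ee_rot: [3.136, 0.681, -2.665]
contact_force: [0.2, 0.0, 0.6]
opening: 0.068
finger_force: 0.0
(array([ 0.0085, -0.008 ,  0.1104]), array([-0.066, -0.122, -0.128]))
[-0.72138995 -0.57294989  2.33077276  0.68407547  1.19757499 -2.96814868]
px 310.2330457133529 166.79752360796465 [-0.00859804 -0.02704807  0.25797498  1.        ]
px 309.5615668159553 207.1794095667359 [-0.00838192  0.00635763  0.2359747   1.        ]
[ 0.46083745 -0.1308909   0.01000997] [ 0.50669891 -0.08588207  0.03961296] 1679 [ 0.48096749 -0.10945477  0.03820358] [ 0.46086456 -0.1308909   0.03500954] [ 0.50669891 -0.08588207  0.03961296]
```

View pics/w3.png

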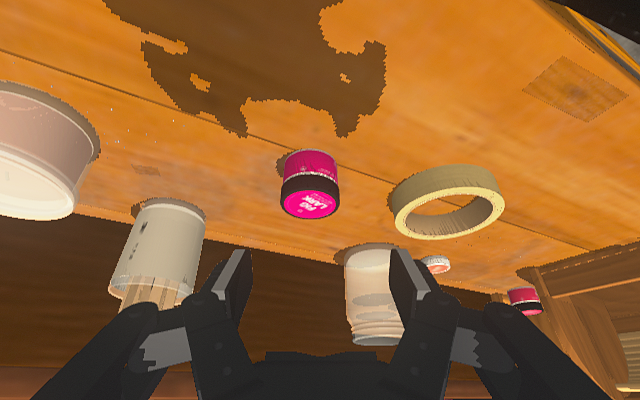

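Run:
```python
from h import *
J=np.array([.484,-.1083,.027])
def show(G,d,phi,f=1):
    R=leanA(d,phi,f);w=G+R.apply([0,0,.008-.295]);r=np.hypot(w[0],w[1]);q1=np.arctan2(w[1],w[0])-.026/r
    return round(r,3),round(w[2],3),round(q1,2),[tuple(wrist(q1,s,R)) for s in(1.6,1.8)]
for d in(35,40):
  for phi in(-1.2,-.9,-.6,-.3,0,.2,.35,.5): print(d,phi,*show(J,d,phi))
  print('bay',*show(cw(-.008,0,.039),d,1.436))
  print('bayB',*show(cw(-.008,0,.039),d,1.436,-1))
```

```text
35 -1.2 0.427 0.262 0.05 [(np.float64(-0.59), np.float64(1.36), np.float64(-0.25)), (np.float64(-0.62), np.float64(1.2), np.float64(-0.13))]
35 -0.9 0.382 0.262 -0.01 [(np.float64(-0.5), np.float64(1.17), np.float64(-0.57)), (np.float64(-0.56), np.float64(1.0), np.float64(-0.46))]
35 -0.6 0.348 0.262 -0.12 [(np.float64(-0.32), np.float64(1.01), np.float64(-0.99)), (np.float64(-0.37), np.float64(0.82), np.float64(-0.91))]
35 -0.3 0.332 0.262 -0.26 [(np.float64(-0.03), np.float64(0.93), np.float64(-1.52)), (np.float64(-0.04), np.float64(0.73), np.float64(-1.51))]
35 0 0.337 0.262 -0.4 [(np.float64(0.27), np.float64(0.99), np.float64(-2.06)), (np.float64(0.32), np.float64(0.8), np.float64(-2.14))]
35 0.2 0.352 0.262 -0.49 [(np.float64(0.42), np.float64(1.08), np.float64(-2.37)), (np.float64(0.48), np.float64(0.9), np.float64(-2.47))]
35 0.35 0.368 0.262 -0.53 [(np.float64(0.5), np.float64(1.17), np.float64(-2.57)), (np.float64(0.56), np.float64(1.0), np.float64(-2.68))]
35 0.5 0.388 0.262 -0.57 [(np.float64(0.56), np.float64(1.27), np.float64(-2.74)), (np.float64(0.6), np.float64(1.1), 
[... 979 characters left out ...]
oat64(-2.22))]
40 0.2 0.336 0.247 -0.52 [(np.float64(0.52), np.float64(1.04), np.float64(-2.44)), (np.float64(0.59), np.float64(0.87), np.float64(-2.57))]
40 0.35 0.355 0.247 -0.58 [(np.float64(0.6), np.float64(1.15), np.float64(-2.64)), (np.float64(0.66), np.float64(0.99), np.float64(-2.77))]
40 0.5 0.377 0.247 -0.62 [(np.float64(0.65), np.float64(1.26), np.float64(-2.8)), (np.float64(0.7), np.float64(1.11), np.float64(-2.94))]
bay 0.502 0.259 0.43 [(np.float64(0.62), np.float64(1.2), np.float64(-2.71)), (np.float64(0.68), np.float64(1.04), np.float64(-2.85))]
bayB 0.502 0.259 0.43 [(np.float64(0.62), np.float64(1.2), np.float64(0.43)), (np.float64(0.68), np.float64(1.04), np.float64(0.3))]
```

Run:
```python
from h import *
R=leanA(36,.25); print(tgt([.484,-.1083,.117],R))
```

```text
(array([-0.0456, -0.0088,  0.0391]), array([1.028, 0.373, 1.291]))
```

```bash
python3 -m inch '[[[-0.01,-0.002,0.008],[0.25,0.09,0.32],0.6],[[-0.023,-0.0045,0.02],[0.5,0.19,0.65],0.6],[[-0.035,-0.007,0.03],[0.8,0.29,1],0.6],[[-0.0455,-0.009,0.039],[1.03,0.37,1.29],0.6],[[-0.0455,-0.009,0.039],[1.03,0.37,1.29],0.6],[[-0.0455,-0.009,0.039],[1.03,0.37,1.29],0.6],[[-0.0455,-0.009,0.039],[1.03,0.37,1.29],0.6],[[-0.0455,-0.009,0.039],[1.03,0.37,1.29],0.6],[[-0.0455,-0.009,0.039],[1.03,0.37,1.29],0.6],[[-0.0455,-0.009,0.039],[1.03,0.37,1.29],0.6]]'
python3 - <<'E'
from h import *
R=leanA(36,.25); print(tgt([.484,-.1083,.117],R),tgt([.484,-.1083,.027],R))
print(bot.get_obs()['joint_positions'])
E
```

```text
clock: 11.5
eef_pos: [0.4881, -0.108, 0.1096]
ee_rot: [3.141, 0.628, -2.894]
contact_force: [-0.3, 0.1, 0.8]
opening: 0.0686
finger_force: 0.0
(array([-0.001 ,  0.0007, -0.0004]), array([-0.004,  0.   , -0.016])) (array([0.0519, 0.0006, 0.0725]), array([-0.004,  0.   , -0.016]))
[-0.49396423 -0.53111674  2.29494605  0.5100642   0.9520537  -2.52227375]
```

```bash
python3 -m inch '[[[0.008,0,0.011],[0,0,0],0.6],[[0.02,0,0.028],[0,0,0],0.6],[[0.033,0.0005,0.046],[0,0,0],0.6],[[0.044,0.0005,0.062],[0,0,0],0.6],[[0.052,0.0005,0.0725],[0,0,0],0.6],[[0.052,0.0005,0.0725],[0,0,0],-0.2],[[0.052,0.0005,0.0725],[0,0,0],-0.4],[[0.052,0.0005,0.0725],[0,0,0],-0.5],[[0.052,0.0005,0.0725],[0,0,0],-0.5],[[0.052,0.0005,0.0725],[0,0,0],-0.5]]' 30
python3 - <<'E'
from h import *
R=leanA(36,.25); print(tgt([.484,-.1083,.027],R))
print(bot.get_obs()['joint_positions'])
print('lift',tgt([.46,-.05,.25],R))
E
```

```text
clock: 12.75
eef_pos: [0.4887, -0.1072, 0.0207]
ee_rot: [3.141, 0.629, -2.894]
contact_force: [-0.5, -0.2, -1.3]
opening: 0.0447
finger_force: 31.1
(array([0.0001, 0.0001, 0.0001]), array([-0.005,  0.002, -0.014]))
[-0.49146647 -0.40351845  2.37018219  0.60077041  0.77781959 -2.66040791]
lift (array([-0.1237,  0.0627, -0.1855]), array([-0.005,  0.002, -0.014]))
```

Run:
```python
from h import *
for f,(g,ph) in enumerate([([.484,-.108,.12],.25),([.484,-.1,.2],.3),([.48,.08,.21],.75)]):
    print(tgt(g,leanA(36,ph)))
R=leanA(36,1.25);g=cw(-.008,0,.04);print(g,g+R.apply([0,0,-.16]))
w=g+R.apply([0,0,.008-.16-.295]);r=np.hypot(*w[:2]);q1=np.arctan2(w[1],w[0])-.026/r;print(r,q1,wrist(q1,1.75,R))
```

```text
(array([-0.0546,  0.0005, -0.0751]), array([-0.005,  0.002, -0.014]))
(array([-0.1032,  0.0085, -0.1387]), array([-0.215,  0.003, -0.303]))
(array([-0.1412,  0.186 , -0.1233]), array([-2.11 ,  0.003, -2.91 ]))
[0.47042489 0.41377257 0.04      ] [0.4407702  0.3245247  0.16944272]
0.42101699914409474 0.3394947799045417 [ 0.57  1.05 -2.68]
```

```bash
python3 -m inch '[[[-0.015,0,-0.02],[0,0,0],-0.5],[[-0.035,0,-0.048],[0,0,0],-0.5],[[-0.06,0,-0.083],[0,0,0],-0.5],[[-0.085,0.003,-0.115],[-0.1,0,-0.14],-0.5],[[-0.103,0.0085,-0.139],[-0.22,0,-0.3],-0.5],[[-0.11,0.035,-0.14],[-0.6,0,-0.8],-0.5],[[-0.12,0.075,-0.136],[-1,0,-1.4],-0.5],[[-0.13,0.12,-0.131],[-1.45,0,-2],-0.5],[[-0.138,0.16,-0.126],[-1.85,0,-2.55],-0.5],[[-0.141,0.186,-0.123],[-2.1,0,-2.9],-0.5]]'
python3 - <<'E'
from h import *
for g,ph in[([.455,.2,.205],1.0),([.4408,.3245,.1694],1.25)]: print(tgt(g,leanA(36,ph)))
E
```

```text
clock: 14.0
eef_pos: [0.4832, 0.0848, 0.2032]
ee_rot: [-3.141, 0.629, -2.39]
contact_force: [0.8, 0.5, -0.4]
opening: 0.0449
finger_force: 31.2
(array([-0.0479,  0.1046,  0.0406]), array([-1.048,  0.003, -1.439]))
(array([-0.087 ,  0.2064,  0.113 ]), array([-2.101,  0.003, -2.887]))
```

```bash
python3 -m inch '[[[-0.01,0.022,0.008],[-0.2,0,-0.3],-0.5],[[-0.022,0.05,0.018],[-0.5,0,-0.7],-0.5],[[-0.035,0.078,0.03],[-0.78,0,-1.08],-0.5],[[-0.048,0.105,0.041],[-1.05,0,-1.44],-0.5],[[-0.058,0.13,0.058],[-1.3,0,-1.8],-0.5],[[-0.068,0.157,0.078],[-1.6,0,-2.2],-0.5],[[-0.078,0.184,0.098],[-1.87,0,-2.57],-0.5],[[-0.085,0.201,0.11],[-2.05,0,-2.82],-0.5],[[-0.087,0.2064,0.113],[-2.1,0,-2.89],-0.5],[[-0.087,0.2064,0.113],[-2.1,0,-2.89],-0.5]]'
python3 - <<'E'
from h import *
R=leanA(36,1.25);g=cw(-.008,0,.0395)
print(tgt(g,R,.0),tgt(g+[0,0,.012],R),bot.get_obs()['joint_positions'])
I,D=bot.grab_frame('side'); cv2.imwrite('pics/s4.png',cv2.resize(I[150:380,250:570,::-1],None,fx=2.4,fy=2.4))
E
```

```text
clock: 15.25
eef_pos: [0.4433, 0.3274, 0.1628]
ee_rot: [-3.142, 0.628, -1.895]
contact_force: [0.3, -0.9, -0.8]
opening: 0.0451
finger_force: 31.2
(array([-0.0007,  0.0018,  0.1609]), array([-0.014,  0.   , -0.02 ])) (array([-0.0078,  0.0018,  0.1512]), array([-0.014,  0.   , -0.02 ])) [ 0.35493707 -0.38851688  2.11204222  0.55157996  1.06096683 -2.64898426]
```

View pics/s4.png

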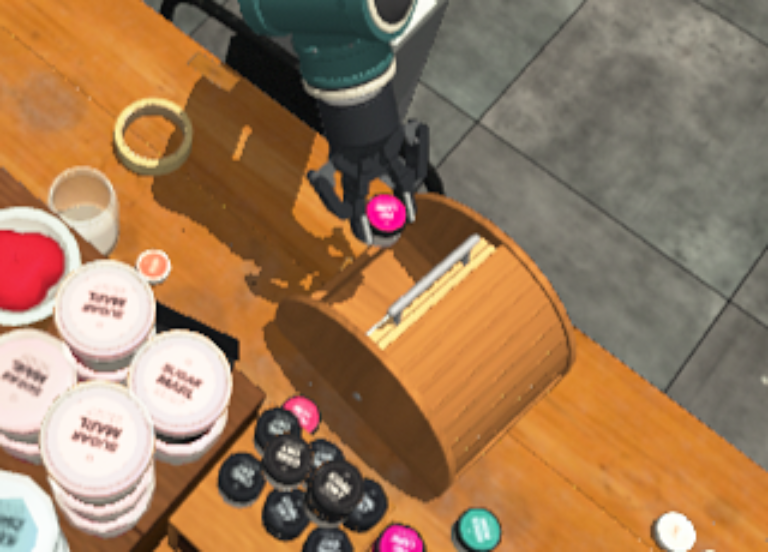

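```bash
python3 -m inch '[[[0,0.002,0.012],[0,0,0],-0.5],[[0,0.002,0.032],[0,0,0],-0.5],[[0,0.002,0.055],[0,0,0],-0.5],[[0,0.002,0.078],[0,0,0],-0.5],[[0,0.002,0.1],[0,0,0],-0.5],[[0,0.002,0.12],[0,0,0],-0.5],[[0,0.002,0.137],[0,0,0],-0.5],[[0,0.002,0.148],[0,0,0],-0.5],[[0,0.002,0.153],[0,0,0],-0.5],[[0,0.002,0.153],[0,0,0],-0.5]]'
python3 - <<'E'
from h import *
R=leanA(36,1.25);g=cw(-.008,0,.0395)
print(tgt(g,R),bot.get_obs()['contact_force'])
E
```

```text
clock: 16.55
eef_pos: [0.4702, 0.4135, 0.039]
ee_rot: [-3.142, 0.629, -1.895]
contact_force: [-1.0, 0.3, -0.5]
opening: 0.0448
finger_force: 31.3
(array([-0.0006, -0.0002,  0.0078]), array([-0.014,  0.002, -0.019])) [-0.95127717  0.27944522 -0.49414128]
```

```bash
python3 -m inch '[[[0,0,0.002],[0,0,0],-0.5],[[0,0,0.004],[0,0,0],-0.5],[[0,0,0.006],[0,0,0],-0.5],[[0,0,0.0075],[0,0,0],-0.5],[[0,0,0.0075],[0,0,0],-0.5],[[0,0,0.0075],[0,0,0],-0.5],[[0,0,0.0075],[0,0,0],-0.5],[[0,0,0.0075],[0,0,0],-0.5],[[0,0,0.0075],[0,0,0],-0.5],[[0,0,0.0075],[0,0,0],-0.5]]'
```

```text
clock: 17.8
eef_pos: [0.4715, 0.4176, 0.0329]
ee_rot: [-3.141, 0.629, -1.895]
contact_force: [-1.1, 0.4, -0.7]
opening: 0.0446
finger_force: 31.3
```

```bash
python3 -m inch '[[[0.0003,0,0.0004],[0,0,0],-0.5],[[0.0006,0,0.0008],[0,0,0],-0.5],[[0.0009,0,0.0012],[0,0,0],-0.5],[[0.0012,0,0.0016],[0,0,0],-0.5],[[0.0012,0,0.0016],[0,0,0],-0.5],[[0.0012,0,0.0016],[0,0,0],-0.5],[[0.0012,0,0.0016],[0,0,0],-0.5],[[0.0012,0,0.0016],[0,0,0],-0.5],[[0.0012,0,0.0016],[0,0,0],-0.5],[[0.0012,0,0.0016],[0,0,0],-0.5]]'
```

```text
clock: 19.05
eef_pos: [0.4719, 0.418, 0.0321]
ee_rot: [-3.141, 0.63, -1.894]
contact_force: [-3.3, -2.0, 9.6]
opening: 0.0451
finger_force: 32.4
```

```bash
python3 -m inch '[[[0,0,0],[0,0,0],0.15],[[0,0,0],[0,0,0],0.25],[[0,0,0],[0,0,0],0.35],[[0,0,0],[0,0,0],0.4],[[0,0,0],[0,0,0],0.4],[[0,0,0],[0,0,0],0.4],[[0,0,0],[0,0,0],0.4],[[0,0,-0.008],[0,0,0],0.4],[[0,0,-0.025],[0,0,0],0.4],[[0,0,-0.045],[0,0,0],0.4]]'
python3 -m inch '[[[0,0,-0.025],[0,0,0],0.4],[[0,0,-0.055],[0,0,0],0.4],[[0,0,-0.085],[0,0,0],0.4],[[0,0,-0.11],[0,0,0],0.4],[[0,0,-0.125],[0,0,0],0.4],[[0,0,-0.13],[0,0,0],0.4],[[0,0,-0.13],[0,0,0],0.4],[[0,0,-0.13],[0,0,0],0.4],[[0,0,-0.13],[0,0,0],0.4],[[0,0,-0.13],[0,0,0],0.4]]'
python3 - <<'E'
from h import *
p,Rt=pose();q=bot.get_obs()['joint_positions'];print(p,q)
I,D=bot.grab_frame('wrist'); cv2.imwrite('pics/w5.png',I[:,:,::-1])
c=bot.camera_params('wrist');T=np.array(c['tool_from_camera'])
v,u=np.indices(D.shape)
P=np.stack([(u-c['cx'])/c['fx']*D,(v-c['cy'])/c['fy']*D,D],-1)@T[:3,:3].T+T[:3,3]
W=Rt.apply(P.reshape(-1,3))+p
d=W[:,:2]-CB[:2];cc,s=np.cos(CB[2]),np.sin(CB[2]);C=np.c_[d@[cc,s],d@[-s,cc],W[:,2]]
k=(D.ravel()>0)&(abs(C[:,1])<.05)&(C[:,0]>-.04)&(C[:,0]<.06)&(C[:,2]>.03)&(C[:,2]<.07)
t=C[k];print(t.min(0),t.max(0)); t=t[t[:,2]>.047];print(len(t),t.min(0),t.max(0),np.linalg.lstsq(np.c_[t[:,:2],np.ones(len(t))],t[:,2],rcond=None)[0])
# handle approach flipped: half turn of leanR
F=Ro.from_euler('z',np.pi)
for qq in(1.28,0.):
  R=leanR(30)*F; g=bar(qq);
  w=g+R.apply([0,0,.008-.295]);r=np.hypot(*w[:2]);q1=np.arctan2(w[1],w[0])-.026/r;print(wrist(q1,1.7,R))
print(tgt(bar(1.28),leanR(30)*F,.1))
E
```

```text
clock: 20.3
eef_pos: [0.4628, 0.3919, 0.0684]
ee_rot: [-3.141, 0.629, -1.895]
contact_force: [-0.4, 0.5, 0.6]
opening: 0.06
finger_force: 0.0
clock: 21.55
eef_pos: [0.4386, 0.3202, 0.172]
ee_rot: [3.141, 0.628, -1.895]
contact_force: [-0.1, -0.1, -0.1]
opening: 0.0598
finger_force: 0.0
[0.43862838 0.32023061 0.17202187] [ 0.34251391 -0.4142233   2.11464994  0.54908517  1.08775597 -2.64731013]
[-0.03095135 -0.02230321  0.03001343] [0.01544983 0.02295269 0.05194153]
1146 [-0.03095135 -0.02230321  0.04711793] [0.01544983 0.02294961 0.05194153] [ 0.02110658 -0.00260517  0.05059557]
[ 0.46  1.17 -1.09]
[ 0.51  1.27 -1.3 ]
(array([-0.0888, -0.0115, -0.054 ]), array([8.0000e-03, 1.1400e+00, 1.0092e+01]))
```

View pics/w5.png

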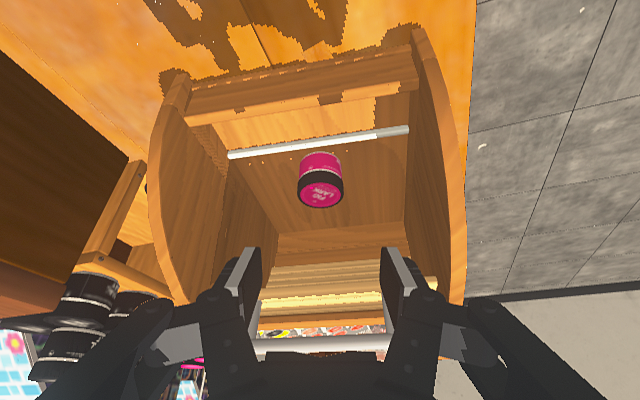

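```bash
python3 -m inch '[[[0,0,-0.02],[0,0.1,0.8],0.2],[[-0.005,-0.001,-0.05],[0,0.2,1.9],0.1],[[-0.015,-0.002,-0.08],[0,0.3,3.1],0],[[-0.025,-0.004,-0.1],[0,0.5,4.3],0],[[-0.04,-0.006,-0.1],[0,0.62,5.5],0],[[-0.055,-0.008,-0.09],[0,0.76,6.7],0],[[-0.068,-0.009,-0.08],[0,0.9,7.9],0],[[-0.08,-0.011,-0.065],[0,1,9],0],[[-0.0888,-0.0115,-0.054],[0.01,1.14,10.1],0],[[-0.0888,-0.0115,-0.054],[0.01,1.14,10.1],0]]' 25
python3 - <<'E'
from h import *
R=leanR(30)*Ro.from_euler('z',np.pi)
print(tgt(bar(1.28),R),bot.get_obs()['joint_positions'])
E
```

```text
clock: 22.85
eef_pos: [0.4624, 0.3549, 0.2675]
ee_rot: [2.619, -0.001, 3.007]
contact_force: [0.5, 0.6, -0.4]
opening: 0.0427
finger_force: 0.0
(array([-0.0001,  0.    ,  0.0994]), array([-0.004, -0.006, -0.002])) [ 0.40278604 -0.28281714  1.83534613  0.45820212  1.32922268 -1.08554676]
```

```bash
python3 -m inch '[[[0,0,0.015],[0,0,0],0],[[0,0,0.04],[0,0,0],0],[[0,0,0.065],[0,0,0],0],[[0,0,0.085],[0,0,0],0],[[0,0,0.098],[0,0,0],0],[[0,0,0.098],[0,0,0],-1],[[0,0,0.098],[0,0,0],-1],[[0,0,0.098],[0,0,0],-1],[[0,0,0.098],[0,0,0],-1],[[0,0,0.098],[0,0,0],-1]]' 25
python3 - <<'E'
from h import *
p,Rt=pose();F=Ro.from_euler('z',np.pi)
q0=1.28
N=20
for i in range(1,N+1):
    q=q0*(1-i/N); L=30+12*min(1,i/N)
    R=leanR(L)*F; S=leanR(30)*F
    t=bar(q)+R.apply([0,0,.006]) -(bar(q0)+S.apply([0,0,.006]))
    if i==11: b=(bar(.64),leanR(36)*F)
    if i<=10: print(i,S.inv().apply(t).round(4),(np.degrees((S.inv()*R).as_rotvec())/8).round(2))
    else:
        print(i,b[1].inv().apply(bar(q)+R.apply([0,0,.006])-b[0]-b[1].apply([0,0,.006])).round(4),(np.degrees((b[1].inv()*R).as_rotvec())/8).round(2))
E
```

```text
clock: 24.1
eef_pos: [0.4692, 0.403, 0.1842]
ee_rot: [2.617, 0.001, 3.005]
contact_force: [-2.0, -1.4, 5.1]
opening: 0.0089
finger_force: 25.2
1 [ 0.     -0.0087 -0.0031] [-0.08 -0.    0.  ]
2 [-0.     -0.0175 -0.0056] [-0.15  0.    0.  ]
3 [-0.     -0.0266 -0.0076] [-0.22 -0.    0.  ]
4 [-0.     -0.0357 -0.009 ] [-0.3 -0.  -0. ]
5 [ 0.     -0.0448 -0.0098] [-0.38 -0.   -0.  ]
6 [-0.     -0.0541 -0.01  ] [-0.45 -0.   -0.  ]
7 [ 0.     -0.0633 -0.0096] [-0.53 -0.    0.  ]
8 [-0.     -0.0724 -0.0086] [-0.6 -0.   0. ]
9 [-0.     -0.0815 -0.007 ] [-0.68 -0.    0.  ]
10 [ 0.     -0.0905 -0.0048] [-0.75 -0.    0.  ]
11 [-0.     -0.009   0.0018] [-0.08  0.   -0.  ]
12 [ 0.     -0.0179  0.0042] [-0.15  0.   -0.  ]
13 [-0.     -0.0267  0.0071] [-0.22 -0.   -0.  ]
14 [-0.     -0.0352  0.0106] [-0.3  0.   0. ]
15 [ 0.     -0.0435  0.0146] [-0.38 -0.    0.  ]
16 [-0.     -0.0515  0.0192] [-0.45  0.   -0.  ]
17 [ 0.     -0.0592  0.0243] [-0.52 -0.    0.  ]
18 [ 0.     -0.0666  0.0298] [-0.6  0.  -0. ]
19 [-0.     -0.0736  0.0358] [-0.68 -0.    0.  ]
20 [-0.     -0.0802  0.0423] [-0.75 -0.    0.  ]
```

```bash
python3 -m inch '[[[0,-0.0087,-0.0031],[-0.08,0,0],-1],[[0,-0.0175,-0.0056],[-0.15,0,0],-1],[[0,-0.0266,-0.0076],[-0.22,0,0],-1],[[0,-0.0357,-0.009],[-0.3,0,0],-1],[[0,-0.0448,-0.0098],[-0.38,0,0],-1],[[0,-0.0541,-0.01],[-0.45,0,0],-1],[[0,-0.0633,-0.0096],[-0.53,0,0],-1],[[0,-0.0724,-0.0086],[-0.6,0,0],-1],[[0,-0.0815,-0.007],[-0.68,0,0],-1],[[0,-0.0905,-0.0048],[-0.75,0,0],-1]]'
python3 - <<'E'
from h import *
p,Rt=pose()
g=p-Rt.apply([0,0,.008])
d=g-np.r_[CB[:2],0]; c,s=np.cos(CB[2]),np.sin(CB[2])
C=np.array([d[0]*c+d[1]*s,-d[0]*s+d[1]*c,d[2]-.045]);th=np.arctan2(C[2],-C[0]);print(C,np.hypot(C[0],C[2]),th-.14)
E
```

```text
clock: 25.35
eef_pos: [0.4581, 0.3225, 0.1419]
ee_rot: [2.512, -0.0, 3.005]
contact_force: [3.1, -3.6, 5.5]
opening: 0.009
finger_force: 25.9
[-1.04832943e-01 -1.13856613e-05  1.03319900e-01] 0.1471901747836676 0.6381293883901773
```

```bash
python3 -m inch '[[[0,-0.009,0.0018],[-0.08,0,0],-1],[[0,-0.0179,0.0042],[-0.15,0,0],-1],[[0,-0.0267,0.0071],[-0.22,0,0],-1],[[0,-0.0352,0.0106],[-0.3,0,0],-1],[[0,-0.0435,0.0146],[-0.38,0,0],-1],[[0,-0.0515,0.0192],[-0.45,0,0],-1],[[0,-0.0592,0.0243],[-0.52,0,0],-1],[[0,-0.0666,0.0298],[-0.6,0,0],-1],[[0,-0.0736,0.0358],[-0.68,0,0],-1],[[0,-0.0802,0.0423],[-0.75,0,0],-1]]'
python3 - <<'E'
from h import *
p,Rt=pose()
g=p-Rt.apply([0,0,.008])
d=g-np.r_[CB[:2],0]; c,s=np.cos(CB[2]),np.sin(CB[2])
C=np.array([d[0]*c+d[1]*s,-d[0]*s+d[1]*c,d[2]-.045]);th=np.arctan2(C[2],-C[0]);print(C,np.hypot(C[0],C[2]),th-.14)
print('down',Rt.inv().apply([0,0,-.001]))
E
```

```text
clock: 26.6
eef_pos: [0.4527, 0.2834, 0.0608]
ee_rot: [2.407, -0.0, 3.006]
contact_force: [-11.1, 2.1, 56.5]
opening: 0.009
finger_force: 31.4
[-1.44909058e-01  9.00201151e-05  2.17326949e-02] 0.14652967308622927 0.00886522056077152
down [-1.75486866e-07 -6.70379354e-04  7.42018525e-04]
```

```bash
python3 -m inch '[[[0,0,0],[0,0,0],-0.6],[[0,0,0],[0,0,0],-0.3],[[0,0,0],[0,0,0],-0.2],[[0,0,0],[0,0,0],-0.2],[[0,0,-0.01],[0,0,0],-0.2],[[0,0,-0.035],[0,0,0],-0.2],[[0,0,-0.065],[0,0,0],-0.2],[[0,0,-0.1],[0,0,0],-0.2],[[0,0,-0.12],[0,0,0],-0.2],[[0,0,-0.12],[0,0,0],-0.2]]'
python3 - <<'E'
from h import *
p,Rt=pose()
I,D=bot.grab_frame('wrist'); cv2.imwrite('pics/w6.png',I[:,:,::-1])
c=bot.camera_params('wrist');T=np.array(c['tool_from_camera'])
v,u=np.indices(D.shape)
P=np.stack([(u-c['cx'])/c['fx']*D,(v-c['cy'])/c['fy']*D,D],-1)@T[:3,:3].T+T[:3,3]
W=Rt.apply(P.reshape(-1,3))+p
d=W[:,:2]-CB[:2];cc,s=np.cos(CB[2]),np.sin(CB[2]);C=np.c_[d@[cc,s],d@[-s,cc],W[:,2]]
r=np.hypot(C[:,0],C[:,2]-.045);th=np.arctan2(C[:,2]-.045,-C[:,0])
k=(D.ravel()>0)&(r>.135)&(r<.158)&(abs(C[:,1])<.055)&(C[:,0]<0)
print(k.sum(),np.median(r[k]),np.percentile(th[k],[5,50,95])-.14,C[k].mean(0))
E
```

```text
clock: 27.85
eef_pos: [0.4423, 0.2029, 0.1516]
ee_rot: [2.408, 0.003, 3.004]
contact_force: [0.1, -0.3, -0.7]
opening: 0.0344
finger_force: 0.0
3702 0.14696474226271455 [-0.48237176 -0.44105364  0.02825758] [-0.14145639  0.00324773  0.02756119]
```

View pics/w6.png

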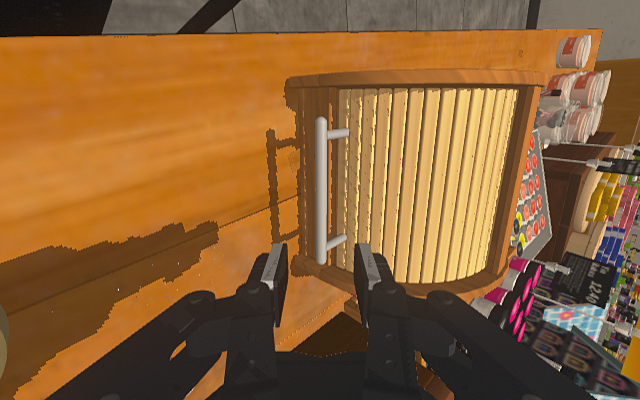

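Run:
```python
from h import *
p,Rt=pose()
I,D=bot.grab_frame('wrist'); c=bot.camera_params('wrist');T=np.array(c['tool_from_camera'])
for q in(0,.03,.06):
  pc=np.linalg.inv(T)@np.r_[Rt.inv().apply(bar(q)-p),1]; print(q,c['fx']*pc[0]/pc[2]+c['cx'],c['fy']*pc[1]/pc[2]+c['cy'],pc[2])
print(I[190,305:340].mean(-1).astype(int),D[190,305:340].round(3))
```

```text
0 320.61332312922605 198.18686005243165 0.2571181345043705
0.03 324.6811360301098 199.1774927973006 0.25450516978929394
0.06 328.9282313177006 200.15009349166328 0.2519898391066547
[127  70  72  70  70  70  70  67  67  70  69  95 105 125 142 156 167 178
 190 192 189 181  94  68 114 129 139  66  72  73  71  68  75 105 109] [0.316 0.318 0.318 0.316 0.315 0.314 0.313 0.313 0.311 0.31  0.308 0.254
 0.252 0.252 0.252 0.253 0.251 0.251 0.252 0.253 0.253 0.253 0.256 0.295
 0.294 0.293 0.294 0.295 0.296 0.296 0.298 0.348 0.349 0.289 0.287]
```

```bash
python3 -c "
from plant import bot
print(bot.close_job())"
```

```text
the job is handed in; nothing more can be done
None
```

The job is handed in, but I haven't seen the verdict. The shutter is rolled down onto the sill, measured at about 0.007 rad. The jar was seen standing upright behind the rail before I closed it. I made no contact with the candle, tape roll or tin, though I didn't re-measure where they stand, and it took about 28 s of the 66 s.

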